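Swing out the folding hook and hang the cutting board

TASK

Push the steel folding hook on the low wooden partition all the way out to its stop, nudging it gently with the fingers rather than clamping it, while the cutting board is still in its rack. Then take the board with the hand hole from the rack and hang it by the hole on the hook, feeling gently for the cross groove in the top of the hook so that the edge of the hole sits fully down in the groove and the board hangs straight and still, and let go. Do not force the hook or the partition, and leave everything else where it stands.

Things in the scene. Friction and masses are not known exactly. Their poses are not given: they have to be found in the camera images.
- panel: Low upright wooden partition, fixed; the folding steel hook is on its front. Origin: on the table below the hook's hinge axis; x along the partition, z up, the front (hook side) looks to its -y. The wood spans x -70 to 210 mm, y 20 to 38 mm, 203 mm tall; ledge and feet behind it reach to y = 95 mm, all below its top. Keep every push on partition or hook under 25 N.
- hinge (a point): Point on the hook's vertical hinge axis, 225 mm above the table, level with the flat top faces of the hook arm (22 mm above the top of the partition); axes as the partition's. The steel sleeve on the arm is 18 mm wide and lies from 13 mm below this height to this height; its cross groove is 6 mm deep, 16 mm wide along the arm; its upturned end rises 13 mm above.
- hook_point (a point): On the arm's centre line, 62 mm from the hinge axis, at top face height; its x points out along the arm. The sleeve was left pulled out by an unmeasured e = 0 to 20 mm (too stiff to slide): from the axis, rear top face 12+e to 44+e mm, groove 44+e to 60+e, front top face to 82+e, upturned end 82+e to 92+e. So groove centre is 30 mm inside the upturned end's inner face.
- hook (a joint): Hook angle about its vertical hinge, rad: 0 = folded flat, pointing along the partition's +x, its back face 11 mm off the wood; 1.571 = at its stop, pointing straight out (partition's -y). Starts at 0 to 0.12. Stiff hinge (0.3 N m, about 4 N at 70 mm from the axis); stays where left. The arm stands above the wood, so a fingertip lowered from above can push it from behind (below the groove floor).
- board: White plastic cutting board, 150 wide (its x), 12 thick (its y), 200 mm tall (its z), 0.24 to 0.48 kg, upright in the rack, bottom edge 12 mm above the table. Origin: centre of its bottom edge. Hand hole 60 wide, 46 tall, on its centre line, 106 to 152 mm up. Grip the 48 mm strip above the hole from above over the thickness, fingertips about 20 mm below the top edge.
- hole_top (a point): Middle of the upper edge of the board's hand hole, 152 mm above the board's bottom edge; axes as the board's. This edge rests on the floor of the hook's groove when the board is hung.
- rack: Low wooden rack fixed to the table, 170 by 130 mm, base 12 mm thick, with pairs of 50 mm posts forming two slots along its x. Origin: on the table under the middle of the slot in which the board stands; the other slot is at y = -60 mm.
- small_board: Smaller white board without a hole, 140 wide, 8 thick, 130 mm tall, in the rack's other slot; leave it. Origin: centre of its bottom edge.
- tub: Clear lidded tub 96 x 76 x 46 mm on the table between rack and partition; leave it. Origin: centre of its underside.
- mug: White mug, 85 mm tall, 76 mm across; leave it. Origin: centre of its underside.
- jar: Glass jar, 100 mm tall, 60 mm across; leave it. Origin: centre of its underside.
- sauce: Yellow bottle, 170 mm tall, 56 mm across; leave it. Origin: centre of its underside.
- spoon: Steel spoon lying flat; leave it. Origin: underside, near its middle.
- bowl: Steel bowl, 55 mm tall, 140 mm across, beside the partition; leave it. Origin: centre of its underside.
Not all that is in view belongs to the job. Leave any green, purple or red look-alike of the board alone.

How it is judged:
On the way:
1. the hook is swung out to its stop while the board still stands in the rack (value of joint hook above 1.52 rad and distance of board from where it was at the start of the episode below 0.02 m), for 0.2 s.
At the end, for the whole second after the job is handed in: Hook at its stop (joint above 1.50); the board hangs on it, released and at rest, the hole's upper edge 3 to 9.5 mm below the hook's top faces (in the groove), 42 to 85 mm from the hinge axis, upright within 0.12 rad, parallel to the partition within 0.2 rad, weight on the hook (value of joint hook above 1.5 rad and z of hole_top in the frame of hinge between -0.0095 and -0.003 m and horizontal distance between hole_top and hinge between 0.042 and 0.085 m and angle between board's own z axis and vertical below 0.12 rad and angle between the y axis of board and the y axis of panel, either way round below 0.2 rad and contact force between board and panel above 1 N and linear speed of board below 0.02 m/s and angular speed of board below 0.2 rad/s); the robot touches nothing.
It fails at once if the robot presses on the hook or the partition with more than 25 N (contact force between any of the fingers, the arm and panel above 25 N).
It fails at once if the board is pressed on the hook or the partition with more than 25 N (contact force between board and panel above 25 N).
It fails at once if another thing is moved by more than 30 mm (distance of any of small_board, tub, mug, jar, sauce, spoon, bowl from where it was at the start of the episode above 0.03 m).
It also fails if it takes over 72 s, if anything falls off the work surface, if the arm or the gripper's body presses on something with over 40 N, if the wrist force passes 120 N, or if a joint passes its speed limit or range.

ROBOT

A 7-joint arm with a two-finger parallel gripper is mounted at the origin on the work surface. World frame = base frame: x ahead of the robot, y to its left, z up, the work surface at z = 0. Lengths are in m, angles in rad, forces in N, time in s.
With the tool pointing down it reaches from about 0.4 to 0.85 m from the base axis. Payload 4.5 kg.
Tool frame: the origin (TCP) lies midway between the tips of the shut fingers; the grasp point (between the pads) lies 19 mm behind it; z points along the fingers, y is the direction in which the jaws open and shut (so a half turn about z gives the same grasp; the last joint's range is limited). The gripper opens to 88 mm and grips with 3 to 60 N. Pads are 18 mm wide; open, the fingers measure 123 mm over their backs; the gripper's body (75 mm by 187 mm) begins 45 mm behind the grasp point.
Start: joints at [-1.231, 0.689, -0.195, 1.565, 0.157, 0.902, -0.215], TCP at [0.188, 0.596, 0.239] pointing down, gripper open.
Joint ranges: [-3.01, 3.01], [-0.46, 2.08], [-1.47, 1.51], [0.13, 2.56], [-1, 4.14], [0.04, 2.09], [-2.66, 2.66]. Speed limits (rad/s): [2.57, 2.57, 3.14, 3.14, 3.14, 3.14, 3.14].

INTERFACE

Orientations are given as a unit quaternion [x, y, z, w].
In Python, from plant import get_state, snapshot, finish_job, regions_of gives the robot as it stands.
- The arm moves only by the tool send_rows, never from a script. Its argument "series" is a list of rows, each an object of numbers: "grip": the opening, from 0 (shut) to 1 (fully open); "dx", "dy", "dz": the shift along the tool's x, y, z in mm; "turn": the turn about the tool's z in rad. A call has 1 to 20 rows; each row shifts and turns the commanded pose from where the row before left it, along the tool's axes as they then stand; what a row does not reach is not made up. A row lasts 1/10 s, in which the tool goes at most 50 mm and 8.59 degrees, less where a joint would pass 70% of its speed; a pose out of reach is approached as far as the arm can. A call is refused whole if a number of a shift passes 50 or a number of a turn 0.15, either way. A call with a gripper value outside its range is refused whole. The fingers move at their own pace and stop on an object; "force" is the grip in N (left out, the last holds). Time passes only in rows, so rows that do not move let the fingers close. It gives the time, the measured TCP pose, the force and the opening at its end, in the units of the state.
- get_state(): the state, without advancing time (a new reading comes with each control period).
- snapshot(name): name is "scene" or "top" or "wrist"; returns a dict with "img" (420x560x3 uint8, red, green, blue), "depth" (420x560 float32, m along the optical axis (not along the pixel's ray), 0 where there is no reading), "fov_y" (degrees; the focal length in pixels is half the picture's height over the tangent of half this angle, whatever the lens; pixels are square), "cx", "cy" (the principal point, pixels), "R" (3x3) and "t" (3): a world point X has camera coordinates R X + t. Camera axes: x right, y down, z forward; pixel columns grow to the right and rows downward; lengths in m; the calibration is good to about 2 mm. A picture is of the moment at which its call begins.
- finish_job(): hands the job in, once; it reports no verdict.
Trained networks look in a picture, given as the dict that the camera call returned (one of the last four; its "shot" number tells which), for a name from the list of things; names that differ only in an ending like _2 or _b are one class to them, and where a whole thing is asked for, a point or a joint stands for the part that bears it (a point fixed in the world has none). Each returns a list of dicts, best first, with "score" (0 to 1); they miss things now and then, are a little off and sometimes report something else, mostly with a low value. They report only what shows in the picture. A call takes as long as a camera call. They do not tell look-alikes from the thing itself.
- regions_of(picture, target): "pixels" (420x560 bool, what is visible of it) and "extent" ([left, top, right, bottom] in pixels, round what is visible of it).
The state is a dict: "clock": time; "q": joint angles; "qd": joint speeds; "joint_torque": joint torques, N m; "tool_pos": TCP position; "eef_rot": TCP orientation; "contact_force": force on the tool from outside, world axes, zero at the start; "moment": the same for the moment, N m; "opening": opening from 0.0 (shut) to 1.0 (fully open).
Only numpy, scipy, OpenCV 4.12 (cv2) and the standard library are available. Lean on these libraries where they do the work, as an engineer would, in place of code of your own. Each camera call takes 0.05 s, during which the arm holds its last target.

## Working session

There is one attempt and no reset: what is moved stays moved. The work goes in short steps, Python scripts to look and compute and a tool call to move; the robot and the scene stay as the last step left them, time stands still between calls to the robot, and variables do not carry over. Pictures are saved under pics/ and viewed, and the job is handed in when it is done.

Besides the shell and the picture viewer there is one more tool, called after ">>>" as name([rows], argument=value, ...), one row to a line, values as JSON. send_rows: Moves the arm, as the interface text tells. Its arguments: {"type":"object","properties":{"series":{"type":"array","items":{"type":"object","properties":{"grip":{"type":"number"},"dx":{"type":"number"},"dy":{"type":"number"},"dz":{"type":"number"},"turn":{"type":"number"}}}},"force":{"type":"number"}},"required":["series"]}

```bash
mkdir -p pics; ls; cat > h.py <<'E'
import numpy as np, cv2, pickle
from plant import get_state, snapshot, finish_job, regions_of
def snap(name, fn=None):
    s=snapshot(name)
    if fn: cv2.imwrite('pics/'+fn, s['img'][:,:,::-1])
    pickle.dump(s,open('pics/%s.pkl'%(fn or name),'wb'))
    return s
def cloud(s):
    d=s['depth']; f=210/np.tan(np.radians(s['fov_y'])/2)
    v,u=np.mgrid[0:420,0:560]
    P=np.stack([(u-s['cx'])/f*d,(v-s['cy'])/f*d,d],-1)
    return (P-np.array(s['t']))@np.array(s['R'])   # R^T (P-t)
def proj(s,X):
    f=210/np.tan(np.radians(s['fov_y'])/2)
    c=np.array(s['R'])@np.array(X)+s['t']
    return c[0]/c[2]*f+s['cx'], c[1]/c[2]*f+s['cy']
E
python3 - <<'E'
from h import *
print(get_state())
for n in ['scene','top','wrist']:
    s=snap(n,n+'0.png'); print(n,s['fov_y'],-np.array(s['R']).T@s['t'])
    P=cloud(s); ok=s['depth']>0
    for t in ['panel','hook','board','rack','small_board','tub','mug','jar','sauce','spoon','bowl']:
        for r in regions_of(s,t)[:2]:
            m=r['pixels']&ok
            print(t,round(r['score'],2),r['extent'],m.sum(),np.median(P[m],0).round(3) if m.any() else '')
E
```

```text
pics
{'clock': 0.0, 'q': array([-1.23118458,  0.68998178, -0.19454312,  1.56632435,  0.15730425,
        0.90250954, -0.2150791 ]), 'qd': array([-4.81117295e-04,  1.52146644e-04,  9.16779650e-05,  3.82114265e-04,
        2.96829865e-04, -2.53970587e-04,  9.53230376e-05]), 'joint_torque': array([ 2.76004748e-04, -5.27569020e+01, -1.26656301e+00, -1.53423142e+01,
       -5.25534817e-02,  6.64742023e-03,  1.70586109e-04]), 'tool_pos': array([0.18801176, 0.59539293, 0.2379174 ]), 'eef_rot': array([ 1.52247416e-01,  9.88341989e-01, -9.10941957e-04, -8.02911360e-05]), 'contact_force': array([0.14774608, 0.15550676, 0.19923837]), 'moment': array([-0.05122763,  0.03142629,  0.0711144 ]), 'opening': 1.0005331781838689}
scene 44.28241797601972 [ 0.98367373 -0.71196411  1.24225739]
panel 0.82 [279.7, 126.5, 372.9, 198.2] 4580 [0.545 0.318 0.117]
panel 0.53 [308.2, 99.3, 348.6, 134.9] 942 [0.425 0.594 0.033]
hook 0.87 [295.6, 131.3, 332.0, 147.5] 283 [0.524 0.288 0.223]
board 0.79 [176.0, 236.8, 238.2, 296.3] 2148 [ 0.484 -0.182  0.141]
board 0.69 [85.8, 228.0, 151.8, 297.4] 1959 [ 0.27  -0.294 
[... 990 characters left out ...]
 [332.4, 177.3, 379.2, 240.7] 937 [ 0.485 -0.175  0.011]
small_board 0.62 [366.0, 182.3, 393.2, 232.4] 538 [ 0.484 -0.236  0.101]
tub 0.64 [279.4, 156.0, 306.0, 186.4] 701 [0.604 0.013 0.045]
mug 0.92 [282.7, 107.1, 306.2, 141.8] 596 [0.763 0.002 0.025]
jar 0.9 [376.8, 108.9, 402.1, 133.6] 428 [ 0.759 -0.28   0.094]
sauce 0.86 [431.8, 173.4, 463.4, 193.4] 494 [ 0.56  -0.444  0.108]
spoon 0.69 [277.1, 197.0, 292.1, 249.1] 343 [0.481 0.046 0.012]
bowl 0.87 [92.3, 209.6, 134.3, 254.7] 1549 [0.434 0.586 0.022]
wrist 60.088489924509574 [0.11313171 0.61971242 0.3855763 ]
panel 0.59 [104.5, 380.8, 165.4, 420.0] 1427 [0.417 0.329 0.013]
bowl 0.95 [262.0, 335.0, 381.4, 420.0] 5152 [0.467 0.565 0.031]
```

View pics/scene0.png

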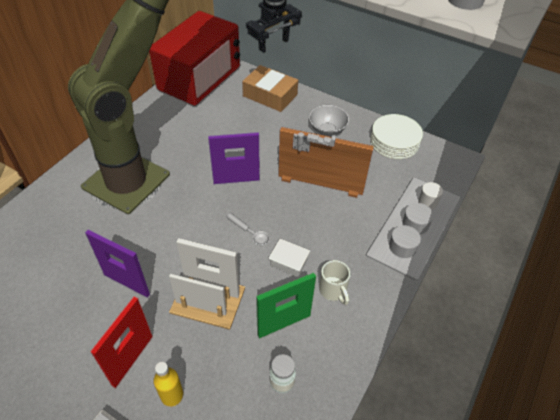

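View pics/top0.png

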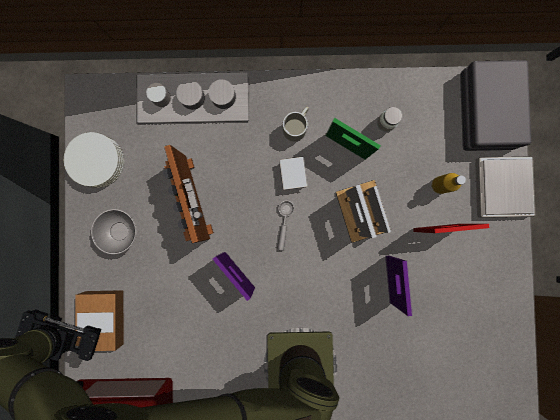

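The scene view shows the partition at (325,160) with the hook on its near side, and the white board in the rack at (208,262). The top view shows the same things at (190,195) and (358,210). Next I'll fit the geometry.

```bash
python3 - <<'E'
from h import *
a=pickle.load(open('pics/top0.png.pkl','rb')); b=pickle.load(open('pics/scene0.png.pkl','rb'))
cv2.imwrite('pics/z1.png',cv2.resize(a['img'][140:250,140:250,::-1],(590,590),interpolation=cv2.INTER_CUBIC))
cv2.imwrite('pics/z2.png',cv2.resize(b['img'][120:205,270:380,::-1],(770,595),interpolation=cv2.INTER_CUBIC))
for s,n in((a,'top'),(b,'scene')):
    P=cloud(s); r=regions_of
    X=P.reshape(-1,3)
    box=(X[:,0]>.38)&(X[:,0]<.72)&(X[:,1]>.2)&(X[:,1]<.45)
    T=X[box&(abs(X[:,2]-.203)<.004)]
    print(n,'paneltop',len(T))
    c,sz,ang=cv2.minAreaRect(T[:,:2].astype(np.float32)); print(c,sz,ang)
    K=X[box&(X[:,2]>.209)]; c,sz,ang=cv2.minAreaRect(K[:,:2].astype(np.float32)); print('hook',len(K),c,sz,ang,K[:,2].min(),K[:,2].max())
    np.save('pics/hk_%s.npy'%n,K)
    for nm,lo,hi,cy in(('board',.2,.218,-.175),('small',.13,.148,-.235)):
        B=X[(abs(X[:,0]-.48)<.13)&(abs(X[:,1]-cy)<.06)&(X[:,2]>lo)&(X[:,2]<hi)]
        print(nm,len(B),cv2.minAreaRect(B[:,:2].astype(np.float32)),B[:,2].max())
E
```

```text
top paneltop 626
(0.5407910346984863, 0.31507444381713867) (0.27833858132362366, 0.04599916189908981) 15.691041946411133
hook 282 (0.5519208312034607, 0.3058079183101654) (0.17214421927928925, 0.029536176472902298) 22.192272186279297 0.20910473888593425 0.24229627348170046
board 279 ((0.47816604375839233, -0.17783799767494202), (0.14968553185462952, 0.01347927376627922), 16.204771041870117) 0.21732048230071965
small 192 ((0.4762513041496277, -0.2085290253162384), (0.1387224793434143, 0.07127602398395538), 16.1505069732666) 0.14718425329904855
scene paneltop 338
(0.5401828289031982, 0.31371235847473145) (0.2782437205314636, 0.05174003168940544) 15.467082977294922
hook 282 (0.538324236869812, 0.3013733923435211) (0.24709349870681763, 0.04132575914263725) 19.062055587768555 0.20904848285433658 0.24383013451011615
board 431 ((0.4781818389892578, -0.181183323264122), (0.1510458141565323, 0.016182254999876022), 16.316692352294922) 0.21796435512181855
small 390 ((0.4763045310974121, -0.2124922275543213), (0.14045655727386475, 0.0719631239771843), 16.0693359375) 0.147907956772037
```

```bash
ls pics
```

```text
hk_scene.npy
hk_top.npy
scene0.png
scene0.png.pkl
top0.png
top0.png.pkl
wrist0.png
wrist0.png.pkl
z1.png
z2.png
```

View pics/z1.png

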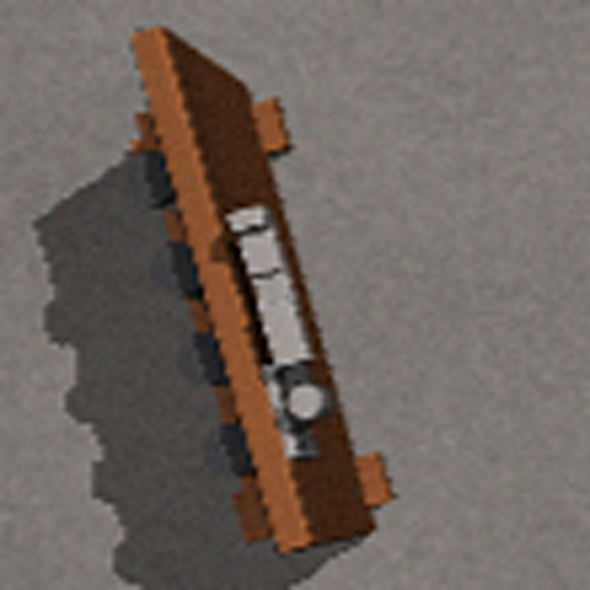

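View pics/z2.png

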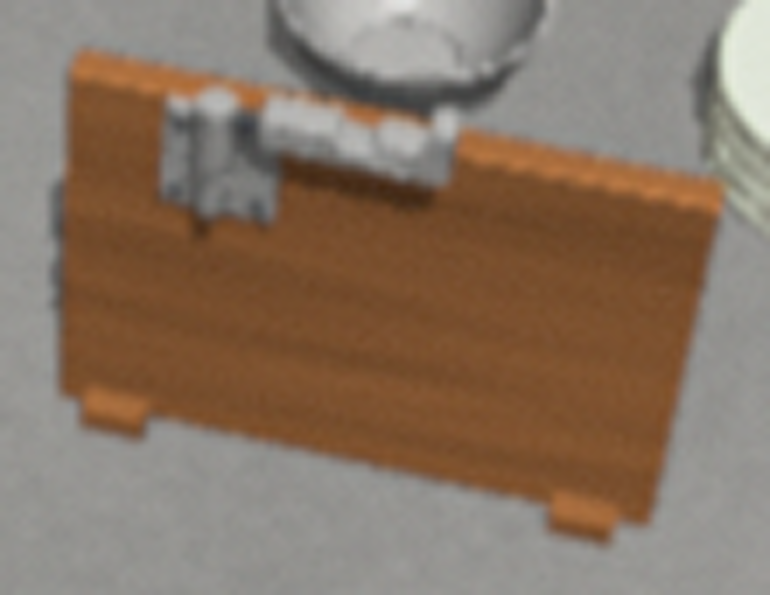

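```bash
python3 - <<'E'
from h import *
a=pickle.load(open('pics/top0.png.pkl','rb')); b=pickle.load(open('pics/scene0.png.pkl','rb'))
th=np.radians(15.7)
ex=np.array([np.cos(th),np.sin(th)]); ey=np.array([-ex[1],ex[0]])
for s in(a,b):
    X=cloud(s).reshape(-1,3)
    box=(X[:,0]>.38)&(X[:,0]<.72)&(X[:,1]>.2)&(X[:,1]<.45)
    X=X[box]; u=X[:,:2]@ex; v=X[:,:2]@ey
    m=(abs(X[:,2]-.203)<.002)
    # fit top strip
    for lo,hi in((.52,.58),(.58,.62),(.65,.70),(.70,.75)):
        q=m&(u>lo)&(u<hi)
        if q.sum()>5: print(lo,q.sum(),np.percentile(v[q],[5,50,95]).round(4))
    print('u',u[m].min(),u[m].max(), 'z med',np.median(X[m][:,2]))
    k=X[:,2]>.21
    o=np.argsort(u[k])
    for i in range(0,k.sum(),6):
        j=o[i:i+6]; print((u[k][j].mean()).round(4),v[k][j].min().round(4),v[k][j].max().round(4),X[k][j][:,2].round(3))
E
```

```text
0.52 100 [0.1573 0.1683 0.179 ]
0.58 57 [0.1626 0.1716 0.1783]
0.65 69 [0.1622 0.1702 0.1785]
0.7 62 [0.1618 0.1702 0.1778]
u 0.4672074538485475 0.7450454955360175 z med 0.20269613687757124
0.5292 0.1364 0.147 [0.216 0.224 0.218 0.22  0.222 0.222]
0.5323 0.1358 0.1482 [0.223 0.22  0.219 0.221 0.222 0.225]
0.5347 0.1338 0.1462 [0.221 0.224 0.222 0.211 0.223 0.218]
0.5368 0.1347 0.1511 [0.222 0.222 0.224 0.22  0.225 0.216]
0.539 0.1357 0.1498 [0.225 0.227 0.224 0.223 0.219 0.222]
0.5414 0.1342 0.1454 [0.215 0.228 0.22  0.225 0.22  0.217]
0.5454 0.1375 0.1459 [0.222 0.219 0.218 0.216 0.221 0.217]
0.5495 0.1373 0.1453 [0.216 0.219 0.216 0.214 0.218 0.217]
0.5534 0.1369 0.1459 [0.214 0.223 0.216 0.219 0.222 0.222]
0.556 0.1333 0.1499 [0.219 0.22  0.223 0.225 0.227 0.223]
0.5582 0.1361 0.1494 [0.226 0.222 0.225 0.226 0.224 0.223]
0.5605 0.1332 0.1487 [0.227 0.219 0.223 0.222 0.222 0.223]
0.5627 0.1328 0.1451 [0.223 0.224 0.217 0.225 0.225 0.224]
0.5648 0.1337 0.1505 [0.228 0.226 0.229 0.224 0.222 0.221]
0.5672 0.133 0.1497 [0.221 0.224 0.222 0.224 0.223 0.222]
0.5693 0.1355 0.1481 [0.222 0
[... 4012 characters left out ...]
.222 0.224]
0.6153 0.1293 0.1489 [0.226 0.222 0.227 0.225 0.224 0.221]
0.6176 0.129 0.1442 [0.217 0.228 0.222 0.221 0.227 0.225]
0.62 0.1307 0.1458 [0.22  0.216 0.225 0.226 0.227 0.224]
0.6225 0.1296 0.1367 [0.219 0.226 0.217 0.228 0.224 0.221]
0.6254 0.1255 0.1423 [0.231 0.22  0.24  0.216 0.243 0.239]
0.6267 0.1292 0.1426 [0.239 0.228 0.235 0.226 0.24  0.218]
0.6283 0.1266 0.1483 [0.227 0.238 0.24  0.218 0.239 0.239]
0.6296 0.1313 0.1376 [0.234 0.23  0.225 0.22  0.24  0.238]
0.6313 0.128 0.1433 [0.222 0.216 0.244 0.233 0.241 0.24 ]
0.6329 0.1292 0.1386 [0.233 0.24  0.228 0.226 0.24  0.221]
0.6341 0.1327 0.1512 [0.233 0.215 0.237 0.228 0.234 0.222]
0.662 0.1298 0.17 [0.237 0.211 0.21  0.21 ]
```

Estimates so far:
- **Partition:** yaw is about 15.7°.
- **Hinge:** at about (0.478, 0.280), and the hook is almost fully folded.
- **Sleeve:** e is about 8 mm, so the groove centre is about 60 mm from the hinge axis.

Now I'll move above and behind the hook with the fingers shut.

>>> send_rows([
  {"grip": 0, "dz": -40},
  {"grip": 0, "dz": -40},
  {"grip": 0, "dx": -30, "dy": -11},
  {"grip": 0, "dx": -30, "dy": -11},
  {"grip": 0, "dx": -30, "dy": -11},
  {"grip": 0, "dx": -30, "dy": -11},
  {"grip": 0, "dx": -30, "dy": -11},
  {"grip": 0, "dx": -30, "dy": -11},
  {"grip": 0, "dx": -30, "dy": -11},
  {"grip": 0, "dx": -30, "dy": -11},
  {"grip": 0, "dx": -30, "dy": -11},
  {"grip": 0, "dx": -30, "dy": -11},
  {"grip": 0, "dx": -30, "dy": -11},
  {"grip": 0, "dx": -30, "dy": -11},
  {"grip": 0, "dx": -30, "dy": -11},
  {"grip": 0, "dx": -28, "dy": -11},
])

```text
schema error: expected keys grip, dx, dy, dz, turn
```

>>> send_rows([
  {"grip": 0, "turn": 0.142},
  {"grip": 0, "turn": 0.142},
  {"grip": 0, "turn": 0.142},
  {"grip": 0, "turn": 0.142},
  {"grip": 0, "turn": 0.142},
  {"grip": 0, "turn": 0.142},
  {"grip": 0, "turn": 0.142},
  {"grip": 0},
])

```text
schema error: expected keys grip, dx, dy, dz, turn
```

```bash
python3 - <<'E'
from h import *
s=snap('wrist','w1.png'); a=snap('top','t1.png')
st=get_state(); print(st['q'].round(2))
from scipy.spatial.transform import Rotation as R
M=R.from_quat(st['eef_rot']).as_matrix(); print(st['tool_pos'],M.round(4), np.degrees(np.arctan2(M[1,1],M[0,1])))
E
```

```text
[-1.23  0.69 -0.19  1.57  0.16  0.9  -0.22]
[0.18817712 0.59600468 0.23873811] [[-0.9536  0.3011  0.    ]
 [ 0.3011  0.9536  0.    ]
 [-0.      0.     -1.    ]] 72.47871423609033
```

All five keys are required in every row.

>>> send_rows([
  {"grip": 0, "dx": 0, "dy": 0, "dz": -40, "turn": 0},
  {"grip": 0, "dx": 0, "dy": 0, "dz": -40, "turn": 0},
  {"grip": 0, "dx": -30, "dy": -11, "dz": 0, "turn": 0},
  {"grip": 0, "dx": -30, "dy": -11, "dz": 0, "turn": 0},
  {"grip": 0, "dx": -30, "dy": -11, "dz": 0, "turn": 0},
  {"grip": 0, "dx": -30, "dy": -11, "dz": 0, "turn": 0},
  {"grip": 0, "dx": -30, "dy": -11, "dz": 0, "turn": 0},
  {"grip": 0, "dx": -30, "dy": -11, "dz": 0, "turn": 0},
  {"grip": 0, "dx": -30, "dy": -11, "dz": 0, "turn": 0},
  {"grip": 0, "dx": -30, "dy": -11, "dz": 0, "turn": 0},
  {"grip": 0, "dx": -30, "dy": -11, "dz": 0, "turn": 0},
  {"grip": 0, "dx": -30, "dy": -11, "dz": 0, "turn": 0},
  {"grip": 0, "dx": -30, "dy": -11, "dz": 0, "turn": 0},
  {"grip": 0, "dx": -30, "dy": -11, "dz": 0, "turn": 0},
  {"grip": 0, "dx": -30, "dy": -11, "dz": 0, "turn": 0},
  {"grip": 0, "dx": -28, "dy": -11, "dz": 0, "turn": 0},
])

```text
clock: 3.5
tool_pos: [0.5416, 0.3222, 0.3187]
eef_rot: [0.153, 0.988, -0.0, 0.0]
contact_force: [-0.4, -0.2, -0.1]
opening: 0.007
```

>>> send_rows([
  {"grip": 0, "dx": 0, "dy": 0, "dz": 0, "turn": 0.142},
  {"grip": 0, "dx": 0, "dy": 0, "dz": 0, "turn": 0.142},
  {"grip": 0, "dx": 0, "dy": 0, "dz": 0, "turn": 0.142},
  {"grip": 0, "dx": 0, "dy": 0, "dz": 0, "turn": 0.142},
  {"grip": 0, "dx": 0, "dy": 0, "dz": 0, "turn": 0.142},
  {"grip": 0, "dx": 0, "dy": 0, "dz": 0, "turn": 0.142},
  {"grip": 0, "dx": 0, "dy": 0, "dz": 0, "turn": 0.142},
  {"grip": 0, "dx": 0, "dy": 0, "dz": 0, "turn": 0},
])

```text
clock: 4.3
tool_pos: [0.5402, 0.3235, 0.3187]
eef_rot: [0.605, 0.796, -0.0, 0.0]
contact_force: [0.9, 0.3, -0.5]
opening: 0.002
```

```bash
cat >> h.py <<'E'
from scipy.spatial.transform import Rotation as Ro
H=np.array([.4778,.2797]); th=np.radians(15.7); ex=np.array([np.cos(th),np.sin(th)]); ey=np.array([-ex[1],ex[0]])
def st(p=True):
    s=get_state(); M=Ro.from_quat(s['eef_rot']).as_matrix(); d=s['tool_pos'][:2]-H
    print('t',round(s['clock'],2),'pos',s['tool_pos'].round(4),'yawY',np.degrees(np.arctan2(M[1,1],M[0,1])).round(2),'tilt',M[:,2].round(3),'F',s['contact_force'].round(2),'mom',s['moment'].round(2),'op',round(s['opening'],3),'panel',(d@ex*1000).round(1),(d@ey*1000).round(1),'q',s['q'].round(2))
    return s,M
E
python3 - <<'E'
from h import *
st()
s=snap('wrist','w1.png'); a=snap('top','t1.png')
E
```

```text
t 4.3 pos [0.5402 0.3235 0.3187] yawY 15.52 tilt [ 0. -0. -1.] F [ 0.9   0.33 -0.48] mom [-0.09  0.1  -0.05] op 0.002 panel 72.0 25.3 q [-0.65  0.61  0.07  1.45 -0.05  1.08 -0.3 ]
```

View pics/w1.png

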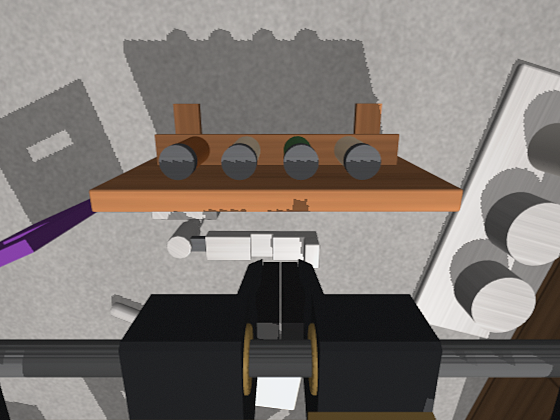

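The wrist view shows the partition top at row 200. The hook runs along columns 167–320 at about row 247, with the upturned end at (312,248), and the shut fingertips are at (280,265). I'll measure from here.

```bash
python3 - <<'E'
from h import *
s=pickle.load(open('pics/w1.png.pkl','rb'))
P=cloud(s)
d=P[...,:2]-H; u=d@ex*1000; v=d@ey*1000; z=P[...,2]*1000
for c in list(range(165,325,6)):
    m=(np.abs(z[225:262,c]-225)<20)
    print(c,u[225:262,c][m].mean().round(1) if m.any() else '',v[225:262,c][m].min().round(1),v[225:262,c][m].max().round(1),np.median(z[225:262,c][m]).round(1)) if m.any() else None
for c in range(100,460,30):
    m=(np.abs(z[180:220,c]-203)<4)
    print('top',c,u[180:220,c][m].mean().round(1),v[180:220,c][m].min().round(1),v[180:220,c][m].max().round(1),np.median(z[180:220,c][m]).round(1))
m=np.abs(z-203)<4; m[:180]=0;m[215:]=0
print(u[m].min(),u[m].max())
f=210/np.tan(np.radians(s['fov_y'])/2)
E
```

```text
171 -6.3 -6.3 7.6 224.0
177 -2.3 -7.8 8.9 224.0
183 1.7 -8.2 9.0 223.4
189 5.6 -4.3 7.6 222.2
195 9.8 -4.7 5.0 219.3
201 14.3 -4.4 5.2 219.0
207 20.0 -8.9 8.8 225.8
213 24.2 -9.4 8.9 225.8
219 28.5 -8.5 9.1 225.7
225 32.8 -9.3 8.8 225.9
231 37.1 -9.1 8.7 226.0
237 41.4 -8.7 8.6 225.7
243 45.8 -9.3 8.6 225.9
249 50.0 -9.0 8.8 225.6
255 54.0 -9.3 8.9 219.8
261 58.4 -9.5 8.6 219.7
267 62.8 -9.9 8.4 220.2
273 67.3 -8.7 8.3 225.7
279 71.6 -8.8 8.4 225.4
285 75.9 -9.2 8.5 225.7
291 80.2 -8.7 8.6 225.9
297 84.5 -9.2 8.3 225.7
303 88.7 -6.5 8.3 228.8
309 92.4 -4.8 8.5 238.4
315 96.6 -4.4 9.0 238.3
top 100 -62.6 21.0 38.1 203.8
top 130 -40.0 20.9 38.0 203.9
top 160 -17.9 15.0 37.8 203.8
top 190 4.7 14.8 37.6 203.7
top 220 27.4 20.1 37.9 203.6
top 250 49.9 20.6 37.4 203.6
top 280 72.4 20.3 37.5 203.8
top 310 94.9 20.2 37.6 203.8
top 340 117.4 20.1 37.3 203.7
top 370 139.8 20.4 37.4 203.6
top 400 162.4 19.9 37.5 203.7
top 430 184.8 20.1 37.4 203.7
-71.59211129711863 208.19233731896557
```

>>> send_rows([
  {"grip": 0, "dx": 0, "dy": 0, "dz": 30, "turn": 0},
  {"grip": 0, "dx": 0, "dy": 0, "dz": 30, "turn": 0},
  {"grip": 0, "dx": 0, "dy": 0, "dz": 25, "turn": 0},
  {"grip": 0, "dx": 0, "dy": 0, "dz": 15, "turn": 0},
  {"grip": 0, "dx": 0, "dy": 0, "dz": 9, "turn": 0},
  {"grip": 0, "dx": 0, "dy": 0, "dz": 0, "turn": 0},
])

```text
clock: 5.0
tool_pos: [0.5398, 0.323, 0.2087]
eef_rot: [0.605, 0.797, -0.001, -0.001]
contact_force: [0.3, 0.5, 0.6]
opening: 0.003
```

>>> send_rows([
  {"grip": 0, "dx": -3, "dy": 0, "dz": 0, "turn": 0},
  {"grip": 0, "dx": -2, "dy": 0, "dz": 0, "turn": 0},
  {"grip": 0, "dx": -2, "dy": 0, "dz": 0, "turn": 0},
  {"grip": 0, "dx": 0, "dy": 0, "dz": 0, "turn": 0},
])

```text
clock: 5.4
tool_pos: [0.5427, 0.3179, 0.2107]
eef_rot: [0.605, 0.796, 0.002, -0.0]
contact_force: [0.2, 2.6, 1.2]
opening: 0.007
```

```bash
python3 -c "
from h import *
st()"
```

```text
t 5.4 pos [0.5427 0.3179 0.2107] yawY 15.56 tilt [ 0.002  0.003 -1.   ] F [0.19 2.64 1.22] mom [ 0.54  0.1  -0.02] op 0.007 panel 72.8 19.2 q [-0.63  0.72  0.06  1.59 -0.05  0.82 -0.28]
```

>>> send_rows([
  {"grip": 0, "dx": -3.6, "dy": 0.9, "dz": 0.2, "turn": 0.05},
  {"grip": 0, "dx": -3.6, "dy": 0.9, "dz": 0.2, "turn": 0.05},
  {"grip": 0, "dx": -3.6, "dy": 0.9, "dz": 0.2, "turn": 0.05},
  {"grip": 0, "dx": -3.6, "dy": 0.9, "dz": 0, "turn": 0.05},
  {"grip": 0, "dx": -3.6, "dy": 0.9, "dz": 0, "turn": 0.05},
  {"grip": 0, "dx": -3.6, "dy": 0.9, "dz": 0, "turn": 0.05},
])

```text
clock: 6.0
tool_pos: [0.551, 0.2979, 0.2101]
eef_rot: [0.717, 0.697, 0.002, -0.001]
contact_force: [-1.2, 3.8, 2.5]
opening: 0.006
```

```bash
cat >> h.py <<'E'
def loc():
    s,M=st(); d=s['tool_pos'][:2]-H
    print('in tool frame rel hinge d(x)',(d@M[:2,0]*1000).round(2),'r(y)',(d@M[:2,1]*1000).round(2),'rot from start',np.radians(15.6-np.degrees(np.arctan2(M[1,1],M[0,1]))).round(3),'F tool',(M.T@s['contact_force']).round(2))
E
python3 -c "
from h import *
loc()"
```

```text
t 6.0 pos [0.551  0.2979 0.2101] yawY -1.68 tilt [ 0.002  0.003 -1.   ] F [-1.17  3.82  2.49] mom [ 0.64  0.17 -0.02] op 0.006 panel 75.4 -2.3 q [-0.65  0.72  0.14  1.6  -0.13  0.82 -0.48]
in tool frame rel hinge d(x) 20.35 r(y) 72.6 rot from start 0.302 F tool [ 3.8  -1.28 -2.48]
```

>>> send_rows([
  {"grip": 0, "dx": -4.4, "dy": 1.1, "dz": 0, "turn": 0.06},
  {"grip": 0, "dx": -4.4, "dy": 1.1, "dz": 0, "turn": 0.06},
  {"grip": 0, "dx": -4.4, "dy": 1.1, "dz": 0, "turn": 0.06},
  {"grip": 0, "dx": -4.4, "dy": 1.1, "dz": 0, "turn": 0.06},
  {"grip": 0, "dx": -4.4, "dy": 1.1, "dz": 0, "turn": 0.06},
  {"grip": 0, "dx": -4.4, "dy": 1.1, "dz": 0, "turn": 0.06},
  {"grip": 0, "dx": -4.4, "dy": 1.1, "dz": 0, "turn": 0.06},
  {"grip": 0, "dx": -4.4, "dy": 1.1, "dz": 0, "turn": 0.06},
  {"grip": 0, "dx": -4.4, "dy": 1.1, "dz": 0, "turn": 0.06},
  {"grip": 0, "dx": -4.4, "dy": 1.1, "dz": 0, "turn": 0.06},
])

```text
clock: 7.0
tool_pos: [0.5489, 0.2533, 0.21]
eef_rot: [0.891, 0.453, 0.002, -0.001]
contact_force: [0.2, 3.8, 1.9]
opening: 0.004
```

```bash
python3 -c "
from h import *
loc()"
```

```text
t 7.0 pos [0.5489 0.2533 0.21  ] yawY -36.08 tilt [ 0.002  0.003 -1.   ] F [0.16 3.85 1.88] mom [ 0.79  0.07 -0.04] op 0.004 panel 61.3 -44.7 q [-0.68  0.71  0.31  1.68 -0.29  0.79 -0.87]
in tool frame rel hinge d(x) 20.5 r(y) 72.99 rot from start 0.902 F tool [ 3.21 -2.14 -1.87]
```

>>> send_rows([
  {"grip": 0, "dx": -4.4, "dy": 1.1, "dz": 0, "turn": 0.06},
  {"grip": 0, "dx": -4.4, "dy": 1.1, "dz": 0, "turn": 0.06},
  {"grip": 0, "dx": -4.4, "dy": 1.1, "dz": 0, "turn": 0.06},
  {"grip": 0, "dx": -4.4, "dy": 1.1, "dz": 0, "turn": 0.06},
  {"grip": 0, "dx": -4.4, "dy": 1.1, "dz": 0, "turn": 0.06},
  {"grip": 0, "dx": -4.4, "dy": 1.1, "dz": 0, "turn": 0.06},
  {"grip": 0, "dx": -4.4, "dy": 1.1, "dz": 0, "turn": 0.06},
  {"grip": 0, "dx": -4.4, "dy": 1.1, "dz": 0, "turn": 0.06},
  {"grip": 0, "dx": -4.4, "dy": 1.1, "dz": 0, "turn": 0.06},
  {"grip": 0, "dx": 0, "dy": 0, "dz": 0, "turn": 0},
])

```text
clock: 8.0
tool_pos: [0.5254, 0.2194, 0.2098]
eef_rot: [0.98, 0.2, 0.001, -0.0]
contact_force: [0.8, 2.0, 1.1]
opening: 0.005
```

```bash
python3 -c "
from h import *
loc()"
```

```text
t 8.0 pos [0.5254 0.2194 0.2098] yawY -66.95 tilt [ 0.002  0.001 -1.   ] F [0.75 2.03 1.09] mom [ 0.37 -0.15 -0.01] op 0.005 panel 29.5 -70.9 q [-0.74  0.7   0.46  1.79 -0.43  0.75 -1.22]
in tool frame rel hinge d(x) 20.22 r(y) 74.14 rot from start 1.441 F tool [ 1.49 -1.57 -1.09]
```

>>> send_rows([
  {"grip": 0, "dx": -2.2, "dy": 0.5, "dz": 0, "turn": 0.03},
  {"grip": 0, "dx": -2.2, "dy": 0.5, "dz": 0, "turn": 0.03},
  {"grip": 0, "dx": -2.2, "dy": 0.4, "dz": 0, "turn": 0.03},
  {"grip": 0, "dx": 0, "dy": 0, "dz": 0, "turn": 0},
])

```text
clock: 8.4
tool_pos: [0.5192, 0.2146, 0.2093]
eef_rot: [0.988, 0.155, 0.0, 0.0]
contact_force: [2.1, 1.4, 1.8]
opening: 0.008
```

```bash
python3 -c "
from h import *
loc()"
```

```text
t 8.4 pos [0.5192 0.2146 0.2093] yawY -72.2 tilt [ 0.001 -0.    -1.   ] F [2.11 1.37 1.81] mom [ 0.22 -0.37 -0.02] op 0.008 panel 22.3 -73.8 q [-0.76  0.69  0.49  1.81 -0.45  0.75 -1.28]
in tool frame rel hinge d(x) 19.55 r(y) 74.6 rot from start 1.532 F tool [ 2.43 -0.66 -1.81]
```

>>> send_rows([
  {"grip": 0, "dx": -1.5, "dy": 0.3, "dz": 0, "turn": 0.02},
  {"grip": 0, "dx": -1, "dy": 0, "dz": 0, "turn": 0.01},
  {"grip": 0, "dx": 0, "dy": 0, "dz": 0, "turn": 0},
])

```text
clock: 8.7
tool_pos: [0.517, 0.2133, 0.2093]
eef_rot: [0.99, 0.14, 0.0, 0.0]
contact_force: [3.2, -0.7, 2.0]
opening: 0.009
```

```bash
python3 -c "
from h import *
loc()"
```

```text
t 8.7 pos [0.517  0.2133 0.2093] yawY -73.9 tilt [ 0.001 -0.001 -1.   ] F [ 3.18 -0.71  2.03] mom [-0.07 -0.53  0.06] op 0.009 panel 19.8 -74.5 q [-0.76  0.69  0.5   1.82 -0.46  0.75 -1.3 ]
in tool frame rel hinge d(x) 19.29 r(y) 74.67 rot from start 1.562 F tool [ 2.86  1.56 -2.02]
```

>>> send_rows([
  {"grip": 0, "dx": -1, "dy": 0, "dz": 0, "turn": 0},
  {"grip": 0, "dx": -0.8, "dy": 0, "dz": 0, "turn": 0},
  {"grip": 0, "dx": 0, "dy": 0, "dz": 0, "turn": 0},
])

```text
clock: 9.0
tool_pos: [0.5156, 0.2128, 0.2092]
eef_rot: [0.99, 0.14, 0.001, 0.0]
contact_force: [4.5, -1.9, 1.5]
opening: 0.006
```

```bash
python3 -c "
from h import *
loc()"
```

```text
t 9.0 pos [0.5156 0.2128 0.2092] yawY -73.9 tilt [ 0.001 -0.001 -1.   ] F [ 4.51 -1.88  1.45] mom [-0.3  -0.91 -0.  ] op 0.006 panel 18.3 -74.6 q [-0.76  0.69  0.5   1.83 -0.46  0.74 -1.3 ]
in tool frame rel hinge d(x) 17.76 r(y) 74.73 rot from start 1.562 F tool [ 3.82  3.06 -1.45]
```

>>> send_rows([
  {"grip": 0, "dx": -1, "dy": 0, "dz": 0, "turn": 0},
  {"grip": 0, "dx": 0, "dy": 0, "dz": 0, "turn": 0},
])

```text
clock: 9.2
tool_pos: [0.5151, 0.2127, 0.2093]
eef_rot: [0.99, 0.14, 0.001, 0.0]
contact_force: [5.5, 0.5, 1.0]
opening: 0.004
```

```bash
python3 -c "
from h import *
loc()"
```

```text
t 9.2 pos [0.5151 0.2127 0.2093] yawY -73.9 tilt [ 0.002 -0.    -1.   ] F [5.5  0.47 0.95] mom [-0.35 -1.12 -0.06] op 0.004 panel 17.8 -74.6 q [-0.76  0.69  0.49  1.83 -0.46  0.74 -1.3 ]
in tool frame rel hinge d(x) 17.26 r(y) 74.76 rot from start 1.562 F tool [ 5.41  1.07 -0.94]
```

>>> send_rows([
  {"grip": 0, "dx": -1, "dy": 0, "dz": 0, "turn": 0},
  {"grip": 0, "dx": 0, "dy": 0, "dz": 0, "turn": 0},
  {"grip": 0, "dx": 0, "dy": 0, "dz": 0, "turn": 0},
])

```text
clock: 9.5
tool_pos: [0.515, 0.2126, 0.2094]
eef_rot: [0.99, 0.14, 0.002, 0.0]
contact_force: [8.0, -0.7, -0.0]
opening: 0.001
```

```bash
python3 -c "
from h import *
loc()
s=snap('top','t2.png');X=cloud(s).reshape(-1,3);d=(X[:,:2]-H);u=d@ex*1000;v=d@ey*1000
k=(X[:,2]>.215)&(X[:,2]<.23)&(abs(u)<12)&(v<-15)&(v>-110)
print(k.sum(),np.polyfit(v[k],u[k],1), np.median(u[k]))
"
```

```text
t 9.5 pos [0.515  0.2126 0.2094] yawY -73.9 tilt [ 0.004 -0.    -1.   ] F [ 7.96 -0.66 -0.01] mom [-0.18 -1.4  -0.04] op 0.001 panel 17.7 -74.7 q [-0.76  0.69  0.49  1.83 -0.46  0.74 -1.3 ]
in tool frame rel hinge d(x) 17.17 r(y) 74.8 rot from start 1.562 F tool [7.47 2.84 0.04]
3 [ 0.79948062 47.29634315] -9.01556633713675
```

At the stop: the position no longer changes while the force climbs to 8 N. I'll back off, lift, and check.

>>> send_rows([
  {"grip": 0, "dx": 4, "dy": 0, "dz": 0, "turn": 0},
  {"grip": 0, "dx": 15, "dy": 0, "dz": 0, "turn": 0},
  {"grip": 0, "dx": 20, "dy": 0, "dz": -20, "turn": 0},
  {"grip": 0, "dx": 0, "dy": 0, "dz": -40, "turn": 0},
  {"grip": 0, "dx": 0, "dy": 0, "dz": -40, "turn": 0},
  {"grip": 0, "dx": 0, "dy": 0, "dz": 0, "turn": 0},
])

```text
clock: 10.15
tool_pos: [0.5517, 0.2241, 0.3132]
eef_rot: [0.99, 0.141, 0.002, -0.001]
contact_force: [-0.2, 0.6, -1.5]
opening: 0.002
```

```bash
python3 -c "
from h import *
loc()
s=snap('wrist','w2.png');X=cloud(s).reshape(-1,3);d=(X[:,:2]-H);u=d@ex*1000;v=d@ey*1000
k=(X[:,2]>.215)&(X[:,2]<.245)&(abs(u)<16)&(v<-14)&(v>-110)
c=cv2.minAreaRect(np.c_[u[k],v[k]].astype(np.float32));print(k.sum(),c)
for lo in range(-104,-12,4):
  m=k&(v>=lo)&(v<lo+4)
  if m.any(): print(lo,m.sum(),u[m].min().round(1),u[m].max().round(1),np.median(X[m,2]).round(4))
"
```

```text
t 10.15 pos [0.5517 0.2241 0.3132] yawY -73.84 tilt [ 0.004  0.003 -1.   ] F [-0.17  0.6  -1.48] mom [-0.07  0.11 -0.02] op 0.002 panel 56.1 -73.5 q [-0.78  0.62  0.58  1.59 -0.38  1.04 -1.39]
in tool frame rel hinge d(x) 55.54 r(y) 73.99 rot from start 1.561 F tool [-0.01 -0.63  1.48]
735 ((2.6832003593444824, -30.20000457763672), (13.662806510925293, 33.63652038574219), 8.13630199432373)
-48 28 4.9 8.2 0.2214
-44 99 -2.5 8.3 0.2253
-40 103 -2.1 8.1 0.2256
-36 107 -2.2 8.5 0.2255
-32 103 -2.3 8.4 0.2254
-28 104 -1.9 8.1 0.2256
-24 105 -2.5 8.3 0.2254
-20 50 -6.1 5.3 0.2194
-16 36 -6.0 4.0 0.2193
```

View pics/w2.png

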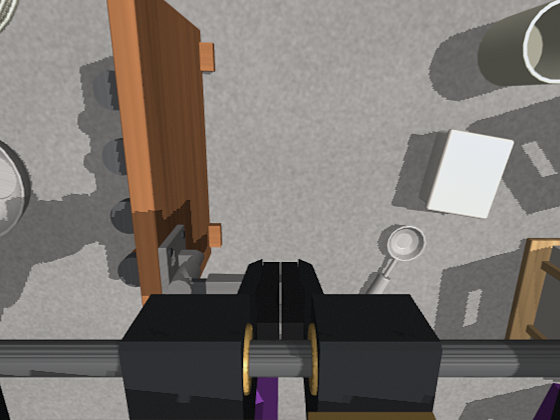

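The wrist view shows the hook arm sticking out from the partition along (180–245, 285). Its side edge keeps a constant u = 8.2 mm over its length, so it stands straight out at 90°. Next I'll go to the board with the gripper open.

>>> send_rows([
  {"grip": 1, "dx": -18.3, "dy": 36.6, "dz": 0, "turn": 0},
  {"grip": 1, "dx": -18.3, "dy": 36.6, "dz": 0, "turn": 0},
  {"grip": 1, "dx": -18.3, "dy": 36.6, "dz": 0, "turn": 0},
  {"grip": 1, "dx": -18.3, "dy": 36.6, "dz": 0, "turn": 0},
  {"grip": 1, "dx": -18.3, "dy": 36.6, "dz": 0, "turn": 0},
  {"grip": 1, "dx": -18.3, "dy": 36.6, "dz": 0, "turn": 0},
  {"grip": 1, "dx": -18.3, "dy": 36.6, "dz": 0, "turn": 0},
  {"grip": 1, "dx": -18.3, "dy": 36.6, "dz": 0, "turn": 0},
  {"grip": 1, "dx": -18.3, "dy": 36.6, "dz": 0, "turn": 0},
  {"grip": 1, "dx": -18.3, "dy": 36.6, "dz": 0, "turn": 0},
  {"grip": 1, "dx": 0, "dy": 0, "dz": 0, "turn": 0},
  {"grip": 1, "dx": 0, "dy": 0, "dz": 0, "turn": 0},
])

```text
clock: 11.4
tool_pos: [0.4748, -0.1781, 0.3075]
eef_rot: [0.99, 0.139, -0.002, -0.002]
contact_force: [0.8, -0.1, -0.3]
opening: 0.995
```

```bash
python3 -c "
from h import *
loc()
a=snap('top','t3.png'); X=cloud(a).reshape(-1,3); d=(X[:,:2]-H);u=d@ex*1000;v=d@ey*1000
k=(X[:,2]>.21)&(X[:,2]<.246)&(abs(u)<20)&(v<-14)&(v>-110)
print('hook',cv2.minAreaRect(np.c_[u[k],v[k]].astype(np.float32)),np.polyfit(v[k],u[k],1))
s=snap('wrist','w3.png');X=cloud(s).reshape(-1,3)
B=X[(abs(X[:,0]-.5)<.13)&(abs(X[:,1]+.178)<.06)&(abs(X[:,2]-.213)<.004)]
r=cv2.minAreaRect(B[:,:2].astype(np.float32)); print('board',len(B),r,cv2.boxPoints(r),np.median(B[:,2]))
"
```

```text
t 11.4 pos [ 0.4748 -0.1781  0.3075] yawY -73.97 tilt [-0.005  0.003 -1.   ] F [ 0.82 -0.09 -0.29] mom [0.04 0.09 0.  ] op 0.995 panel -126.8 -439.9 q [-0.08  0.5   0.55  1.84 -0.32  0.9  -0.67]
in tool frame rel hinge d(x) -129.33 r(y) 439.16 rot from start 1.563 F tool [0.77 0.31 0.29]
hook ((0.02595233917236328, -55.98115158081055), (83.83029174804688, 18.19288444519043), 89.70594787597656) [ 0.00277359 -0.14087804]
board 3459 ((0.47742360830307007, -0.1808803230524063), (0.1497916579246521, 0.011486086063086987), 16.095596313476562) [[ 0.40387145 -0.1961266 ]
 [ 0.40705588 -0.20716242]
 [ 0.5509758  -0.16563405]
 [ 0.54779136 -0.15459822]] 0.2129795036075837
```

View pics/w3.png

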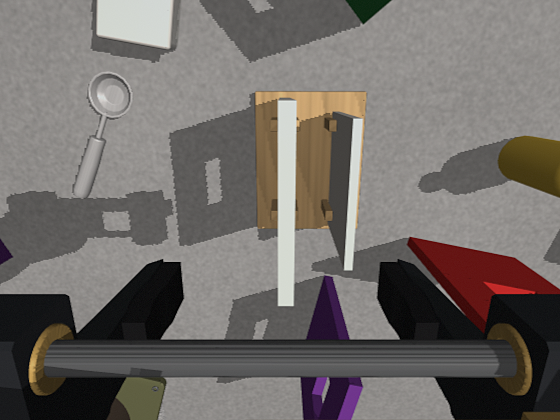

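The board's top edge shows as a white strip at (287, 100–305), squarely between the open fingers, with a measured centre of (0.4774, −0.1809). I'll descend and grip.

>>> send_rows([
  {"grip": 1, "dx": 1.7, "dy": 3.4, "dz": 30, "turn": 0},
  {"grip": 1, "dx": 0, "dy": 0, "dz": 30, "turn": 0},
  {"grip": 1, "dx": 0, "dy": 0, "dz": 30, "turn": 0},
  {"grip": 1, "dx": 0, "dy": 0, "dz": 15, "turn": 0},
  {"grip": 1, "dx": 0, "dy": 0, "dz": 9, "turn": 0},
  {"grip": 1, "dx": 0, "dy": 0, "dz": 0, "turn": 0},
  {"grip": 0, "dx": 0, "dy": 0, "dz": 0, "turn": 0},
  {"grip": 0, "dx": 0, "dy": 0, "dz": 0, "turn": 0},
  {"grip": 0, "dx": 0, "dy": 0, "dz": 0, "turn": 0},
  {"grip": 0, "dx": 0, "dy": 0, "dz": 0, "turn": 0},
  {"grip": 0, "dx": 0, "dy": 0, "dz": 0, "turn": 0},
  {"grip": 0, "dx": 0, "dy": 0, "dz": 0, "turn": 0},
  {"grip": 0, "dx": 0, "dy": 0, "dz": 0, "turn": 0},
  {"grip": 0, "dx": 0, "dy": 0, "dz": 0, "turn": 0},
], force=35)

```text
clock: 12.9
tool_pos: [0.4792, -0.1814, 0.1951]
eef_rot: [0.99, 0.14, -0.0, -0.0]
contact_force: [0.5, -0.1, 0.5]
opening: 0.297
```

```bash
python3 -c "
from h import *
loc()"
```

```text
t 12.9 pos [ 0.4792 -0.1814  0.1951] yawY -73.85 tilt [-0.  0. -1.] F [ 0.45 -0.13  0.49] mom [-0.    0.14 -0.02] op 0.297 panel -123.4 -444.3 q [ 0.01  0.65  0.43  1.97 -0.45  0.62 -0.55]
in tool frame rel hinge d(x) -126.91 r(y) 443.34 rot from start 1.561 F tool [ 0.4   0.25 -0.49]
```

>>> send_rows([
  {"grip": 0.3, "dx": 0, "dy": 0, "dz": 4, "turn": 0},
  {"grip": 0.3, "dx": 0, "dy": 0, "dz": 0, "turn": 0},
  {"grip": 0, "dx": 0, "dy": 0, "dz": 0, "turn": 0},
  {"grip": 0, "dx": 0, "dy": 0, "dz": 0, "turn": 0},
  {"grip": 0, "dx": 0, "dy": 0, "dz": 0, "turn": 0},
  {"grip": 0, "dx": 0, "dy": 0, "dz": 0, "turn": 0},
  {"grip": 0, "dx": 0, "dy": 0, "dz": 0, "turn": 0},
  {"grip": 0, "dx": 0, "dy": 0, "dz": 0, "turn": 0},
], force=35)

```text
clock: 13.7
tool_pos: [0.4791, -0.1813, 0.1911]
eef_rot: [0.99, 0.14, -0.0, -0.0]
contact_force: [0.6, 0.1, -1.6]
opening: 0.135
```

```bash
python3 -c "
from h import *
loc()"
```

```text
t 13.7 pos [ 0.4791 -0.1813  0.1911] yawY -73.85 tilt [-0.  0. -1.] F [ 0.55  0.11 -1.61] mom [ 0.19  0.2  -0.04] op 0.135 panel -123.5 -444.1 q [ 0.02  0.66  0.42  1.97 -0.46  0.61 -0.55]
in tool frame rel hinge d(x) -126.96 r(y) 443.16 rot from start 1.561 F tool [0.56 0.05 1.61]
```

>>> send_rows([
  {"grip": 0, "dx": 0, "dy": 0, "dz": -5, "turn": 0},
  {"grip": 0, "dx": 0, "dy": 0, "dz": -10, "turn": 0},
  {"grip": 0, "dx": 0, "dy": 0, "dz": -15, "turn": 0},
  {"grip": 0, "dx": 0, "dy": 0, "dz": -20, "turn": 0},
  {"grip": 0, "dx": 0, "dy": 0, "dz": -20, "turn": 0},
  {"grip": 0, "dx": 0, "dy": 0, "dz": -10, "turn": 0},
  {"grip": 0, "dx": 0, "dy": 0, "dz": -4, "turn": 0},
  {"grip": 0, "dx": 0, "dy": 0, "dz": 0, "turn": 0},
  {"grip": 0, "dx": 0, "dy": 0, "dz": 0, "turn": 0},
])

```text
clock: 14.6
tool_pos: [0.4787, -0.1811, 0.2744]
eef_rot: [0.99, 0.141, -0.001, -0.0]
contact_force: [-0.0, 0.1, -3.4]
opening: 0.131
```

```bash
python3 -c "
from h import *
loc()
s,M=st(); t=np.array([*(H+1.4e-3*ex-.145*ey),.275]); print(M.T@(t-s['tool_pos'])*1000)
snap('scene','s4.png')"
```

```text
t 14.6 pos [ 0.4787 -0.1811  0.2744] yawY -73.85 tilt [-0.001  0.001 -1.   ] F [-0.02  0.08 -3.41] mom [0.   0.15 0.01] op 0.131 panel -123.8 -443.9 q [-0.05  0.54  0.52  1.88 -0.36  0.82 -0.63]
in tool frame rel hinge d(x) -127.31 r(y) 442.88 rot from start 1.561 F tool [ 0.   -0.08  3.41]
t 14.6 pos [ 0.4787 -0.1811  0.2744] yawY -73.85 tilt [-0.001  0.001 -1.   ] F [-0.02  0.08 -3.41] mom [0.   0.15 0.01] op 0.131 panel -123.8 -443.9 q [-0.05  0.54  0.52  1.88 -0.36  0.82 -0.63]
[ 127.55767441 -297.87562533   -0.43120239]
```

View pics/s4.png

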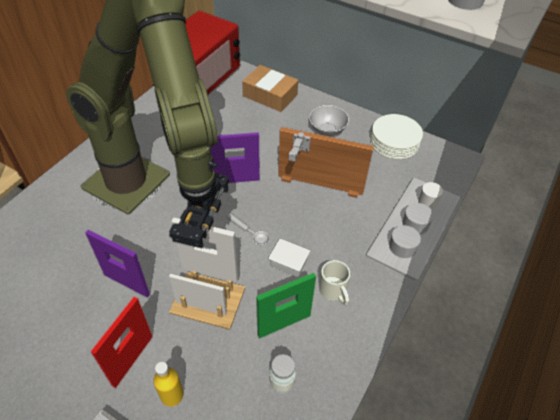

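The board is up (about 3.4 N, or 0.35 kg), hanging from the gripper at (205,245), and the hook is out at (297,148). I'll move to the point in front of the hook.

>>> send_rows([
  {"grip": 0, "dx": 4, "dy": -10, "dz": 0, "turn": 0},
  {"grip": 0, "dx": 8.5, "dy": -20, "dz": 0, "turn": 0},
  {"grip": 0, "dx": 8.5, "dy": -20, "dz": 0, "turn": 0},
  {"grip": 0, "dx": 8.5, "dy": -20, "dz": 0, "turn": 0},
  {"grip": 0, "dx": 8.5, "dy": -20, "dz": 0, "turn": 0},
  {"grip": 0, "dx": 8.5, "dy": -20, "dz": 0, "turn": 0},
  {"grip": 0, "dx": 8.5, "dy": -20, "dz": 0, "turn": 0},
  {"grip": 0, "dx": 8.5, "dy": -20, "dz": 0, "turn": 0},
  {"grip": 0, "dx": 8.5, "dy": -20, "dz": 0, "turn": 0},
  {"grip": 0, "dx": 8.5, "dy": -20, "dz": 0, "turn": 0},
  {"grip": 0, "dx": 8.5, "dy": -20, "dz": 0, "turn": 0},
  {"grip": 0, "dx": 8.5, "dy": -20, "dz": 0, "turn": 0},
  {"grip": 0, "dx": 8.5, "dy": -20, "dz": 0, "turn": 0},
  {"grip": 0, "dx": 8.5, "dy": -20, "dz": 0, "turn": 0},
  {"grip": 0, "dx": 8.5, "dy": -20, "dz": 0, "turn": 0},
  {"grip": 0, "dx": 4.5, "dy": -8, "dz": 0, "turn": 0},
  {"grip": 0, "dx": 0, "dy": 0, "dz": 0, "turn": 0},
  {"grip": 0, "dx": 0, "dy": 0, "dz": 0, "turn": 0},
])

```text
clock: 16.45
tool_pos: [0.5185, 0.1392, 0.2749]
eef_rot: [0.99, 0.14, -0.0, 0.001]
contact_force: [0.2, 0.5, -3.3]
opening: 0.135
```

```bash
python3 -c "
from h import *
loc()
snap('scene','s5.png')
a=snap('wrist','w5.png')
P=cloud(a);d=P[...,:2]-H;u=d@ex*1000;v=d@ey*1000;z=P[...,2]*1000
m=(abs(u)<100)&(v<-110)&(v>-175)&(z>285)&(z<300)
print(m.sum(),cv2.minAreaRect(np.c_[u[m],v[m]].astype(np.float32)),np.median(z[m]))
"
```

```text
t 16.45 pos [0.5185 0.1392 0.2749] yawY -73.9 tilt [-0.001 -0.001 -1.   ] F [ 0.21  0.45 -3.34] mom [-0.14  0.11  0.04] op 0.135 panel 1.1 -146.3 q [-0.69  0.59  0.57  1.81 -0.4   0.87 -1.22]
in tool frame rel hinge d(x) 0.11 r(y) 146.28 rot from start 1.562 F tool [ 0.33 -0.38  3.34]
10121 ((9.516685485839844, -147.37197875976562), (130.4593048095703, 40.9305419921875), 12.930296897888184) 296.8791714228455
```

View pics/w5.png

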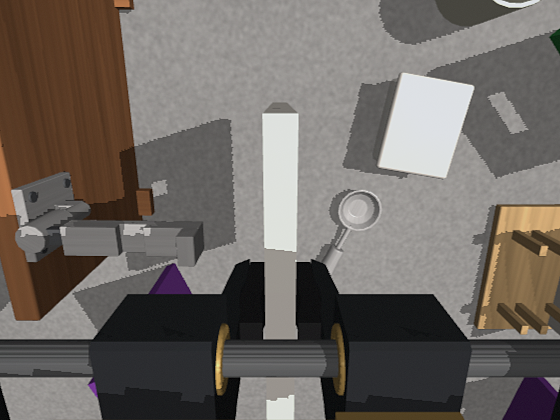

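View pics/s5.png

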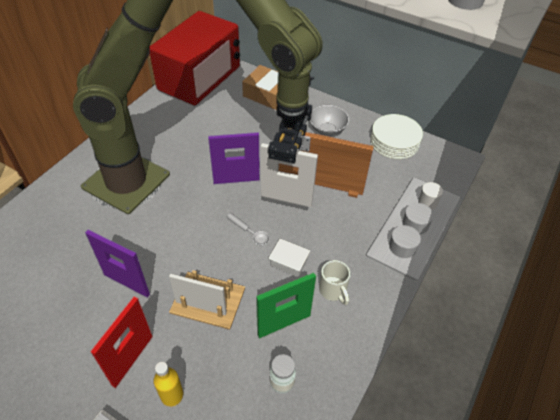

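The wrist view shows the hook at left: the groove is near (135,232) and the upturned end near (190,243). The board's top edge is at columns 263–298, rows 105–250. I'll measure both from this one view.

```bash
python3 -c "
from h import *
a=pickle.load(open('pics/w5.png.pkl','rb'))
P=cloud(a);d=P[...,:2]-H;u=d@ex*1000;v=d@ey*1000;z=P[...,2]*1000
sl=np.s_[100:255,255:305]
m=np.zeros(z.shape,bool);m[sl]=(abs(z[sl]-296.5)<4)
print('board',m.sum(),cv2.minAreaRect(np.c_[u[m],v[m]].astype(np.float32)),'umax',u[m].max(),'v',np.percentile(v[m],[1,50,99]),np.median(z[m]), np.polyfit(u[m],v[m],1))
for c in range(60,210,5):
  q=(abs(z[215:270,c]-225)<16)
  if q.any(): print(c,v[215:270,c][q].mean().round(1),u[215:270,c][q].min().round(1),u[215:270,c][q].max().round(1),np.percentile(z[215:270,c][q],75).round(1))
"
```

```text
board 4810 ((49.21522521972656, -146.70370483398438), (51.58477783203125, 12.075998306274414), 0.40904518961906433) umax 75.01213569596428 v [-152.55053178 -146.68024499 -140.78800346] 296.89566104056894 [ 5.82122399e-03 -1.46968385e+02]
60 -17.3 -6.0 7.3 225.6
65 -22.1 -10.4 7.8 226.3
70 -24.7 -10.3 7.8 226.1
75 -27.6 -9.6 7.9 226.3
80 -30.6 -9.9 8.1 226.2
85 -33.3 -9.8 7.7 226.1
90 -36.3 -10.3 8.1 226.2
95 -39.2 -9.6 7.7 226.2
100 -42.1 -10.0 7.8 226.4
105 -45.0 -9.7 7.7 226.1
110 -48.1 -9.9 7.7 226.2
115 -50.8 -9.7 7.8 226.0
120 -51.9 -9.9 7.7 221.1
125 -54.5 -10.0 7.4 220.1
130 -57.5 -10.0 7.6 220.2
135 -60.5 -9.9 7.3 220.2
140 -63.6 -9.8 7.8 220.4
145 -68.5 -8.5 7.7 226.4
150 -71.3 -10.3 7.7 226.4
155 -74.2 -10.4 7.6 226.4
160 -77.1 -10.1 7.6 226.2
165 -80.0 -10.5 7.6 226.1
170 -82.9 -10.6 7.5 226.0
175 -86.5 -10.2 7.7 226.5
180 -91.6 -9.6 8.0 239.2
185 -94.2 -9.7 7.8 238.9
190 -97.1 -9.9 7.8 239.0
195 -99.2 -9.2 7.9 235.8
200 -99.7 -9.8 7.5 222.6
```

>>> send_rows([
  {"grip": 0, "dx": -0.5, "dy": -7, "dz": 0, "turn": 0},
  {"grip": 0, "dx": 0, "dy": -10, "dz": 0, "turn": 0},
  {"grip": 0, "dx": 0, "dy": -10, "dz": 0, "turn": 0},
  {"grip": 0, "dx": 0, "dy": -10, "dz": 0, "turn": 0},
  {"grip": 0, "dx": 0, "dy": -10, "dz": 0, "turn": 0},
  {"grip": 0, "dx": 0, "dy": -10, "dz": 0, "turn": 0},
  {"grip": 0, "dx": 0, "dy": -10, "dz": 0, "turn": 0},
  {"grip": 0, "dx": 0, "dy": -10, "dz": 0, "turn": 0},
  {"grip": 0, "dx": 0, "dy": -7, "dz": 0, "turn": 0},
  {"grip": 0, "dx": 0, "dy": -3, "dz": 0, "turn": 0},
  {"grip": 0, "dx": 0, "dy": 0, "dz": 0, "turn": 0},
  {"grip": 0, "dx": 0, "dy": 0, "dz": 0, "turn": 0},
])

```text
clock: 17.75
tool_pos: [0.4943, 0.2231, 0.2752]
eef_rot: [0.99, 0.14, 0.0, 0.0]
contact_force: [-0.1, 0.1, -3.2]
opening: 0.135
```

```bash
cat > m.py <<'E'
from h import *
def meas(fn):
    a=snap('wrist',fn)
    P=cloud(a);d=P[...,:2]-H;u=d@ex*1000;v=d@ey*1000;z=P[...,2]*1000
    zt=get_state()['tool_pos'][2]*1000+21
    sl=np.s_[100:252,255:305]
    m=np.zeros(z.shape,bool);m[sl]=(abs(z[sl]-zt-1)<5)
    p=np.polyfit(u[m],v[m],1)
    print('board n',m.sum(),'umax',u[m].max().round(1),'v',np.percentile(v[m],[1,50,99]).round(1),'z',np.median(z[m]).round(1),'slope',p.round(4))
E
python3 -c "
from m import *
loc(); meas('w6.png')"
```

```text
t 17.75 pos [0.4943 0.2231 0.2752] yawY -73.89 tilt [ 0. -0. -1.] F [-0.11  0.1  -3.2 ] mom [ 0.    0.12 -0.01] op 0.135 panel 0.6 -58.9 q [-0.86  0.6   0.59  1.79 -0.42  0.88 -1.37]
in tool frame rel hinge d(x) 0.15 r(y) 58.91 rot from start 1.562 F tool [-0.08 -0.12  3.2 ]
board n 4709 umax 74.5 v [-64.7 -58.8 -52.9] z 297.0 slope [ 6.70000e-03 -5.91176e+01]
```

View pics/w6.png

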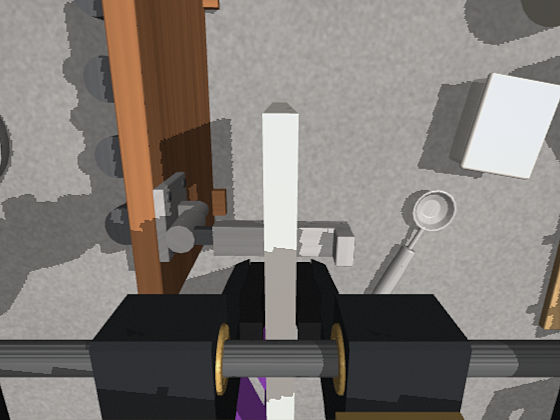

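The board hangs over the hook. The upturned end shows at (345,245) and the arm passes under the board at row 240. I'll re-check the groove position from this view.

```bash
python3 -c "
from h import *
a=pickle.load(open('pics/w6.png.pkl','rb'))
P=cloud(a);d=P[...,:2]-H;u=d@ex*1000;v=d@ey*1000;z=P[...,2]*1000
for c in list(range(205,262,6))+list(range(299,358,3)):
  q=(abs(z[215:270,c]-225)<16)&(abs(u[215:270,c])<11)
  if q.any(): print(c,q.sum(),v[215:270,c][q].mean().round(1),np.percentile(z[215:270,c][q],[25,50,75]).round(1))
"
```

```text
205 19 -14.4 [219.  219.2 219.6]
211 19 -18.0 [218.8 219.1 219.5]
217 36 -22.6 [225.1 225.8 226.3]
223 36 -26.1 [225.4 225.8 226.3]
229 36 -29.6 [225.2 226.  226.3]
235 36 -33.1 [224.8 225.8 226.2]
241 36 -36.6 [225.  225.6 226.2]
247 36 -40.1 [224.9 225.7 226.2]
253 36 -43.6 [225.2 225.9 226.1]
259 35 -47.1 [225.5 225.8 226.3]
299 36 -70.5 [225.4 225.8 226.2]
302 36 -72.3 [224.9 225.4 226.1]
305 35 -74.0 [225.  225.7 226.2]
308 36 -75.8 [225.2 225.9 226.3]
311 36 -77.5 [225.3 225.8 226.2]
314 36 -79.3 [225.  225.7 226.3]
317 36 -81.0 [225.2 225.9 226.2]
320 36 -82.8 [225.3 225.8 226.3]
323 36 -84.5 [225.1 225.8 226.2]
326 36 -86.3 [225.1 225.7 226.5]
329 36 -88.0 [225.4 226.1 226.5]
332 36 -89.7 [224.8 226.1 226.9]
335 45 -90.3 [231.1 236.2 237.9]
338 45 -91.7 [231.9 238.5 239.1]
341 45 -93.4 [232.  238.5 239.1]
344 45 -95.1 [232.4 238.5 239.1]
347 43 -96.6 [234.2 238.6 239.3]
350 37 -97.9 [237.8 238.7 239.2]
353 19 -99.3 [237.9 238.6 239.3]
```

>>> send_rows([
  {"grip": 0, "dx": 0, "dy": 0.6, "dz": 6, "turn": 0},
  {"grip": 0, "dx": 0, "dy": 0, "dz": 8, "turn": 0},
  {"grip": 0, "dx": 0, "dy": 0, "dz": 4, "turn": 0},
  {"grip": 0, "dx": 0, "dy": 0, "dz": 2, "turn": 0},
  {"grip": 0, "dx": 0, "dy": 0, "dz": 0, "turn": 0},
  {"grip": 0, "dx": 0, "dy": 0, "dz": 0, "turn": 0},
])

```text
clock: 18.4
tool_pos: [0.4944, 0.2231, 0.2552]
eef_rot: [0.99, 0.14, 0.0, -0.0]
contact_force: [0.4, 0.0, -2.9]
opening: 0.132
```

```bash
python3 -c "
from m import *
loc(); meas('w7.png')"
```

```text
t 18.4 pos [0.4944 0.2231 0.2552] yawY -73.85 tilt [ 0.  0. -1.] F [ 0.44  0.01 -2.94] mom [0.01 0.09 0.01] op 0.132 panel 0.7 -59.0 q [-0.84  0.62  0.57  1.82 -0.44  0.83 -1.35]
in tool frame rel hinge d(x) 0.25 r(y) 58.99 rot from start 1.561 F tool [0.43 0.12 2.94]
board n 4721 umax 74.6 v [-64.7 -58.8 -53. ] z 277.0 slope [ 7.40000e-03 -5.92121e+01]
```

>>> send_rows([
  {"grip": 0, "dx": 0, "dy": 0, "dz": 1, "turn": 0},
  {"grip": 0, "dx": 0, "dy": 0, "dz": 1, "turn": 0},
  {"grip": 0, "dx": 0, "dy": 0, "dz": 1, "turn": 0},
  {"grip": 0, "dx": 0, "dy": 0, "dz": 0, "turn": 0},
  {"grip": 0, "dx": 0, "dy": 0, "dz": 0, "turn": 0},
])

```text
clock: 18.95
tool_pos: [0.4943, 0.2231, 0.2521]
eef_rot: [0.99, 0.14, -0.0, -0.0]
contact_force: [-0.0, 0.1, -2.6]
opening: 0.136
```

```bash
python3 -c "
from m import *
loc()"
```

```text
t 18.95 pos [0.4943 0.2231 0.2521] yawY -73.85 tilt [-0.  0. -1.] F [-0.    0.12 -2.59] mom [-0.01  0.15 -0.01] op 0.136 panel 0.5 -58.9 q [-0.84  0.62  0.56  1.82 -0.44  0.82 -1.35]
in tool frame rel hinge d(x) 0.08 r(y) 58.95 rot from start 1.561 F tool [ 0.03 -0.12  2.59]
```

>>> send_rows([
  {"grip": 0, "dx": 0, "dy": 0.7, "dz": 0, "turn": 0},
  {"grip": 0, "dx": 0, "dy": 0, "dz": 1, "turn": 0},
  {"grip": 0, "dx": 0, "dy": 0, "dz": 1, "turn": 0},
  {"grip": 0, "dx": 0, "dy": 0, "dz": 0, "turn": 0},
  {"grip": 0, "dx": 0, "dy": 0, "dz": 0, "turn": 0},
])

```text
clock: 19.45
tool_pos: [0.4945, 0.2224, 0.2501]
eef_rot: [0.99, 0.14, -0.0, -0.0]
contact_force: [0.1, -0.0, -2.9]
opening: 0.135
```

```bash
python3 -c "
from m import *
loc()"
```

```text
t 19.45 pos [0.4945 0.2224 0.2501] yawY -73.85 tilt [-0.  0. -1.] F [ 0.1  -0.05 -2.86] mom [-0.04  0.14 -0.02] op 0.135 panel 0.6 -59.6 q [-0.84  0.63  0.56  1.83 -0.44  0.82 -1.34]
in tool frame rel hinge d(x) 0.09 r(y) 59.65 rot from start 1.561 F tool [0.08 0.08 2.86]
```

>>> send_rows([
  {"grip": 0, "dx": 0, "dy": 0, "dz": 1, "turn": 0},
  {"grip": 0, "dx": 0, "dy": 0, "dz": 1, "turn": 0},
  {"grip": 0, "dx": 0, "dy": 0, "dz": 0, "turn": 0},
  {"grip": 0, "dx": 0, "dy": 0, "dz": 0, "turn": 0},
])

```text
clock: 19.85
tool_pos: [0.4944, 0.2224, 0.2481]
eef_rot: [0.99, 0.14, -0.0, -0.0]
contact_force: [-0.1, -0.4, -3.3]
opening: 0.133
```

```bash
python3 -c "
from m import *
loc()"
```

```text
t 19.85 pos [0.4944 0.2224 0.2481] yawY -73.85 tilt [-0.  0. -1.] F [-0.13 -0.42 -3.29] mom [-0.01  0.14 -0.01] op 0.133 panel 0.5 -59.6 q [-0.84  0.63  0.56  1.83 -0.44  0.81 -1.34]
in tool frame rel hinge d(x) 0.06 r(y) 59.63 rot from start 1.561 F tool [-0.24  0.37  3.29]
```

The edge is already about 4 mm below the top faces and touching nothing, so it is inside the groove. I'll feel for the floor.

>>> send_rows([
  {"grip": 0, "dx": 0, "dy": 0, "dz": 1, "turn": 0},
  {"grip": 0, "dx": 0, "dy": 0, "dz": 0, "turn": 0},
  {"grip": 0, "dx": 0, "dy": 0, "dz": 0.5, "turn": 0},
  {"grip": 0, "dx": 0, "dy": 0, "dz": 0, "turn": 0},
  {"grip": 0, "dx": 0, "dy": 0, "dz": 0, "turn": 0},
])

```text
clock: 20.35
tool_pos: [0.4945, 0.2224, 0.2466]
eef_rot: [0.99, 0.14, 0.0, -0.0]
contact_force: [0.6, -0.6, -3.3]
opening: 0.133
```

```bash
python3 -c "
from m import *
loc()"
```

```text
t 20.35 pos [0.4945 0.2224 0.2466] yawY -73.86 tilt [-0.  0. -1.] F [ 0.56 -0.61 -3.27] mom [-0.02  0.11 -0.04] op 0.133 panel 0.6 -59.6 q [-0.84  0.63  0.56  1.83 -0.45  0.81 -1.34]
in tool frame rel hinge d(x) 0.1 r(y) 59.65 rot from start 1.561 F tool [0.37 0.75 3.27]
```

>>> send_rows([
  {"grip": 0, "dx": 0, "dy": 0, "dz": 0.7, "turn": 0},
  {"grip": 0, "dx": 0, "dy": 0, "dz": 0, "turn": 0},
  {"grip": 0, "dx": 0, "dy": 0, "dz": 0, "turn": 0},
])

```text
clock: 20.65
tool_pos: [0.4946, 0.2225, 0.246]
eef_rot: [0.99, 0.14, 0.0, -0.0]
contact_force: [-0.1, -0.2, -2.6]
opening: 0.134
```

```bash
python3 -c "
from m import *
loc()"
```

```text
t 20.65 pos [0.4946 0.2225 0.246 ] yawY -73.85 tilt [ 0.  0. -1.] F [-0.07 -0.19 -2.64] mom [-0.    0.16 -0.03] op 0.134 panel 0.7 -59.6 q [-0.84  0.63  0.56  1.83 -0.45  0.81 -1.34]
in tool frame rel hinge d(x) 0.21 r(y) 59.63 rot from start 1.561 F tool [-0.13  0.17  2.64]
```

>>> send_rows([
  {"grip": 0, "dx": 0, "dy": 0, "dz": 0.7, "turn": 0},
  {"grip": 0, "dx": 0, "dy": 0, "dz": 0, "turn": 0},
  {"grip": 0, "dx": 0, "dy": 0, "dz": 0, "turn": 0},
])

```text
clock: 20.95
tool_pos: [0.4947, 0.2225, 0.2457]
eef_rot: [0.99, 0.14, 0.0, -0.0]
contact_force: [-1.3, -1.1, 2.6]
opening: 0.135
```

```bash
python3 -c "
from m import *
loc()"
```

```text
t 20.95 pos [0.4947 0.2225 0.2457] yawY -73.86 tilt [ 0.001  0.001 -1.   ] F [-1.31 -1.09  2.62] mom [-0.07  0.47  0.02] op 0.135 panel 0.7 -59.7 q [-0.84  0.63  0.56  1.83 -0.45  0.81 -1.34]
in tool frame rel hinge d(x) 0.28 r(y) 59.66 rot from start 1.561 F tool [-1.56  0.68 -2.63]
```

>>> send_rows([
  {"grip": 0, "dx": 0, "dy": 0, "dz": 0.7, "turn": 0},
  {"grip": 0, "dx": 0, "dy": 0, "dz": 0, "turn": 0},
  {"grip": 0, "dx": 0, "dy": 0, "dz": 0, "turn": 0},
])

```text
clock: 21.25
tool_pos: [0.4948, 0.2225, 0.2454]
eef_rot: [0.99, 0.14, 0.0, -0.0]
contact_force: [-2.4, -1.0, 7.3]
opening: 0.132
```

```bash
python3 -c "
from m import *
loc()"
```

```text
t 21.25 pos [0.4948 0.2225 0.2454] yawY -73.86 tilt [ 0.001  0.001 -1.   ] F [-2.35 -1.01  7.29] mom [-0.11  0.78 -0.01] op 0.132 panel 0.9 -59.7 q [-0.84  0.63  0.56  1.83 -0.45  0.81 -1.34]
in tool frame rel hinge d(x) 0.39 r(y) 59.68 rot from start 1.561 F tool [-2.53  0.31 -7.3 ]
```

I felt the floor at TCP z ≈ 0.2457, which puts the hole edge at about 0.219, 6 mm below the top faces. I'll unload slightly, then release slowly.

>>> send_rows([
  {"grip": 0, "dx": 0, "dy": 0, "dz": -1.1, "turn": 0},
  {"grip": 0, "dx": 0, "dy": 0, "dz": 0, "turn": 0},
], force=20)

```text
clock: 21.45
tool_pos: [0.4947, 0.2225, 0.2457]
eef_rot: [0.99, 0.14, 0.0, -0.0]
contact_force: [-0.5, -0.6, 2.2]
opening: 0.132
```

```bash
python3 -c "
from m import *
loc()"
```

```text
t 21.45 pos [0.4947 0.2225 0.2457] yawY -73.85 tilt [ 0.001  0.    -1.   ] F [-0.46 -0.61  2.22] mom [-0.04  0.36  0.06] op 0.132 panel 0.7 -59.6 q [-0.84  0.63  0.56  1.83 -0.45  0.81 -1.34]
in tool frame rel hinge d(x) 0.28 r(y) 59.65 rot from start 1.561 F tool [-0.61  0.46 -2.22]
```

>>> send_rows([
  {"grip": 0.18, "dx": 0, "dy": 0, "dz": 0, "turn": 0},
  {"grip": 0.22, "dx": 0, "dy": 0, "dz": 0, "turn": 0},
  {"grip": 0.3, "dx": 0, "dy": 0, "dz": 0, "turn": 0},
  {"grip": 0.4, "dx": 0, "dy": 0, "dz": 0, "turn": 0},
  {"grip": 0.4, "dx": 0, "dy": 0, "dz": 0, "turn": 0},
  {"grip": 0.4, "dx": 0, "dy": 0, "dz": 0, "turn": 0},
])

```text
clock: 22.05
tool_pos: [0.4945, 0.2225, 0.2456]
eef_rot: [0.99, 0.14, 0.0, -0.0]
contact_force: [0.5, 0.4, -0.6]
opening: 0.4
```

```bash
python3 -c "
from m import *
loc(); meas('w8.png')"
```

```text
t 22.05 pos [0.4945 0.2225 0.2456] yawY -73.85 tilt [ 0.  0. -1.] F [ 0.47  0.45 -0.65] mom [0.01 0.21 0.02] op 0.4 panel 0.6 -59.6 q [-0.84  0.63  0.56  1.83 -0.45  0.81 -1.34]
in tool frame rel hinge d(x) 0.12 r(y) 59.63 rot from start 1.561 F tool [ 0.57 -0.3   0.65]
board n 4724 umax 74.7 v [-65.4 -59.5 -53.6] z 267.7 slope [ 8.20000e-03 -5.98831e+01]
```

View pics/w8.png

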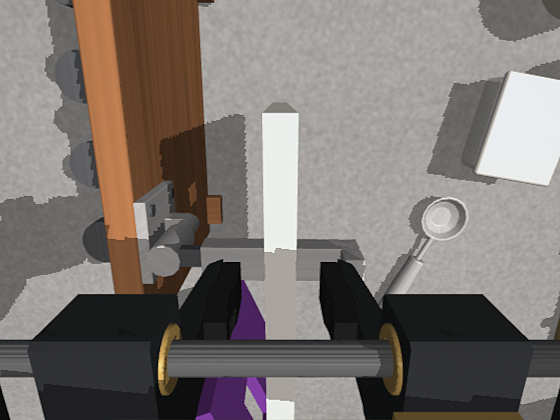

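The fingers are off and the board (columns 263–298) still stands in the groove. Top edge reads 267.7 mm, where 267 is expected if it is seated. I'll go straight up and look.

>>> send_rows([
  {"grip": 0.4, "dx": 0, "dy": 0, "dz": -5, "turn": 0},
  {"grip": 0.4, "dx": 0, "dy": 0, "dz": -15, "turn": 0},
  {"grip": 0.4, "dx": 0, "dy": 0, "dz": -20, "turn": 0},
  {"grip": 0.4, "dx": 0, "dy": 0, "dz": -30, "turn": 0},
  {"grip": 0.4, "dx": 0, "dy": 0, "dz": -20, "turn": 0},
  {"grip": 0.4, "dx": -20, "dy": 0, "dz": 0, "turn": 0},
  {"grip": 0.4, "dx": -40, "dy": 0, "dz": 0, "turn": 0},
  {"grip": 0.4, "dx": -40, "dy": 0, "dz": 0, "turn": 0},
  {"grip": 0.4, "dx": -20, "dy": 0, "dz": 0, "turn": 0},
  {"grip": 0.4, "dx": 0, "dy": 0, "dz": 0, "turn": 0},
  {"grip": 0.4, "dx": 0, "dy": 0, "dz": 0, "turn": 0},
  {"grip": 0.4, "dx": 0, "dy": 0, "dz": 0, "turn": 0},
  {"grip": 0.4, "dx": 0, "dy": 0, "dz": 0, "turn": 0},
])

```text
clock: 23.4
tool_pos: [0.3804, 0.1893, 0.3357]
eef_rot: [0.99, 0.14, 0.001, 0.0]
contact_force: [-1.1, -0.3, -0.2]
opening: 0.398
```

```bash
python3 -c "
from h import *
loc()
a=snap('wrist','w9.png'); b=snap('scene','s9.png'); c=snap('top','t9.png')
for n,s in(('w',a),('s',b),('t',c)):
    X=cloud(s).reshape(-1,3);d=X[:,:2]-H;u=d@ex*1000;v=d@ey*1000;z=X[:,2]*1000
    m=(abs(u)<80)&(v<-48)&(v>-72)&(z>258)&(z<275)
    if m.sum()>20:
        p=np.polyfit(u[m],v[m],1);q=np.polyfit(u[m],z[m],1)
        print(n,'board top n',m.sum(),'u',u[m].min().round(1),u[m].max().round(1),'v mid',np.median(v[m]).round(1),'slope',p.round(4),'z',np.median(z[m]).round(1),'zslope',q.round(4))
    # front face verticality
    m=(abs(u)<70)&(v<-50)&(v>-85)&(z>75)&(z<255)
    if m.sum()>200:
        A=np.c_[u[m],z[m],np.ones(m.sum())]; k=np.linalg.lstsq(A,v[m],rcond=None)[0]; print(n,'face dv/du,dv/dz',k.round(4),m.sum())
"
```

```text
t 23.4 pos [0.3804 0.1893 0.3357] yawY -73.87 tilt [ 0.001 -0.    -1.   ] F [-1.06 -0.28 -0.24] mom [0.01 0.14 0.07] op 0.398 panel -118.2 -60.7 q [-1.06  0.35  0.69  2.01 -0.29  0.88 -1.5 ]
in tool frame rel hinge d(x) -118.64 r(y) 59.77 rot from start 1.562 F tool [-1.09 -0.03  0.24]
w board top n 3459 u -75.6 9.0 v mid -60.0 slope [ 7.40000e-03 -5.97255e+01] z 267.7 zslope [-9.000000e-04  2.676676e+02]
w face dv/du,dv/dz [ 1.598000e-01 -1.095400e+00  1.735071e+02] 1028
s board top n 306 u -74.3 75.2 v mid -63.8 slope [ 7.90000e-03 -6.26662e+01] z 266.8 zslope [-4.50000e-03  2.66062e+02]
s face dv/du,dv/dz [ 5.30000e-03 -4.00000e-03 -6.44102e+01] 1881
t board top n 290 u -74.1 75.4 v mid -58.3 slope [ 7.8000e-03 -5.8126e+01] z 265.6 zslope [-5.50000e-03  2.65477e+02]
t face dv/du,dv/dz [ 5.90000e-03 -3.08000e-02 -5.91394e+01] 384
```

View pics/s9.png

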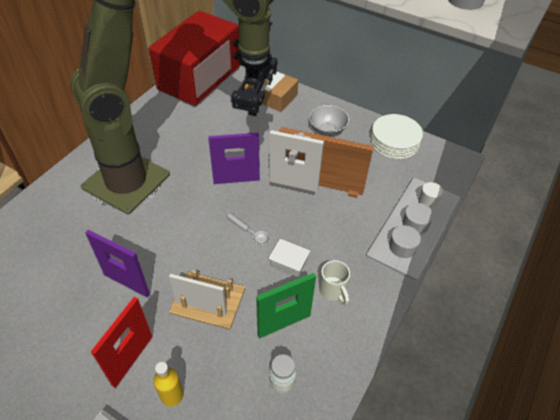

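View pics/w9.png

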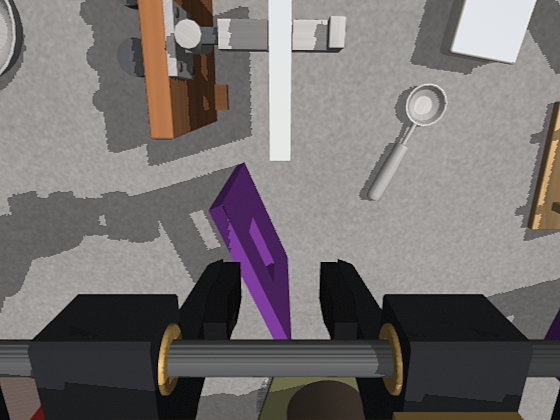

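The board hangs upright on the hook at (295,160), with the hook end showing through the hole, and nothing else has moved. I'll wait briefly, recheck the hook and stillness, then hand in.

>>> send_rows([
  {"grip": 0.4, "dx": 0, "dy": 0, "dz": 0, "turn": 0},
  {"grip": 0.4, "dx": 0, "dy": 0, "dz": 0, "turn": 0},
  {"grip": 0.4, "dx": 0, "dy": 0, "dz": 0, "turn": 0},
  {"grip": 0.4, "dx": 0, "dy": 0, "dz": 0, "turn": 0},
  {"grip": 0.4, "dx": 0, "dy": 0, "dz": 0, "turn": 0},
  {"grip": 0.4, "dx": 0, "dy": 0, "dz": 0, "turn": 0},
  {"grip": 0.4, "dx": 0, "dy": 0, "dz": 0, "turn": 0},
  {"grip": 0.4, "dx": 0, "dy": 0, "dz": 0, "turn": 0},
])

```text
clock: 24.35
tool_pos: [0.3792, 0.1891, 0.3356]
eef_rot: [0.99, 0.14, 0.0, -0.0]
contact_force: [-0.9, -0.6, -0.7]
opening: 0.401
```

```bash
python3 -c "
from h import *
s=snap('wrist','w10.png')
a=pickle.load(open('pics/w9.png.pkl','rb'))
print('imgdiff',np.abs(s['img'].astype(int)-a['img'])[:170].mean(), np.abs(s['img'].astype(int)-a['img'])[:170].max())
X=cloud(s).reshape(-1,3);d=X[:,:2]-H;u=d@ex*1000;v=d@ey*1000;z=X[:,2]*1000
m=(abs(u)<80)&(v<-48)&(v>-72)&(z>258)&(z<275); print(np.median(v[m]),np.median(z[m]))
k=(z>222)&(z<245)&(abs(u)<14)&(((v<-18)&(v>-48))|((v<-72)&(v>-99)))
b=[(u[k&(v>=l)&(v<l+4)].min().round(1),u[k&(v>=l)&(v<l+4)].max().round(1)) for l in (-96,-84,-76,-44,-36,-26)]; print(b)
finish_job()
"
```

```text
imgdiff 4.739310224089635 206
-59.96380178301767 267.6982041188836
[(np.float64(-10.8), np.float64(7.6)), (np.float64(-10.7), np.float64(7.5)), (np.float64(-10.6), np.float64(7.3)), (np.float64(-10.5), np.float64(7.1)), (np.float64(-10.6), np.float64(7.7)), (np.float64(-10.4), np.float64(7.5))]
the job is handed in; nothing more can be done
```

The board is hung on the hook by its hole and released, and I handed the job in at about 24 s of the 72 s. No verdict comes back.

**What I did**
- **Hook:** I swung it out with the shut fingers, turning with it about the hinge while the board was still in the rack. The push took about 3–5 N. At the stop the position held still while the force rose to 8 N. Two camera views then put the hook straight out, within about 0.01 rad.
- **Sleeve:** It was pulled out about 8 mm, so the groove centre is about 60 mm from the hinge axis.
- **Hanging:** I gripped the board above the hole, threaded it over the upturned end and lowered it in steps of 1 mm or less. It entered the groove without touching and met the floor with the hole edge about 6 mm below the top faces. The peak load on the hook was roughly 10 N. I eased off and opened the fingers.

**Last checks, all within limits**
- **Position:** The board's top edge is at about 267 mm, which puts the hole edge 5–6 mm below the top faces. It sits about 60 mm from the hinge axis.
- **Attitude:** It is parallel to the partition within about 0.01 rad and upright within about 0.01 rad.
- **Stillness:** Its position and height were unchanged about 1 s later.
- **Hook and gripper:** The hook was still straight, and the gripper was clear of everything.
- **Other things:** In the pictures, nothing else had moved.

**Checks that disagreed**
- **Camera readings:** They differ by a few mm. Board distance from the axis read 58, 60 and 64 mm across the three cameras.
- **Tilt:** The top view's tilt fit gave 0.03 rad. The wrist camera's fit was useless because it mixed in other surfaces, so I relied on the scene camera.
- **Picture comparison:** A direct pixel comparison of the last two wrist pictures was not zero. I put that down to image noise and slight arm drift, because the measured board position did not change.

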